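Hold the matching dough cutter over the sample crispbread

TASK

One crispbread lies on the white board: find the cutter on the red tray that it was cut with (the ring that just fits around it), take it by its wooden handle, and hold it level and still in the air, centred over that bread a few centimetres above it without touching it, so that the sizes can be compared. Finish while still holding it there; leave the other cutters and all the breads where they are.

Things in the scene. Friction and masses are not known exactly. Their poses are not given: they have to be found in the camera images.
- grip_small (a point): Centre of the handle of the small round dough cutter, a loose steel ring of 70 mm outer diameter, wall 3 mm, 36 mm high, open above and below, about 91 g, standing on the red tray. Two steel strips rise from its rim to a straight brown wooden handle that crosses over the middle: 64 mm long along the point's x, 18 mm wide along y, 20 mm high. This point lies on the ring's axis, 72 mm above the ring's lower edge; z is up along the ring's axis.
- grip_medium (a point): Centre of the handle of the medium round dough cutter, a loose steel ring of 88 mm outer diameter, wall 3 mm, 36 mm high, open above and below, about 114 g, standing on the red tray. Two steel strips rise from its rim to a straight brown wooden handle that crosses over the middle: 82 mm long along the point's x, 18 mm wide along y, 20 mm high. This point lies on the ring's axis, 72 mm above the ring's lower edge; z is up along the ring's axis.
- grip_large (a point): Centre of the handle of the large round dough cutter, a loose steel ring of 106 mm outer diameter, wall 3 mm, 36 mm high, open above and below, about 138 g, standing on the red tray. Two steel strips rise from its rim to a straight brown wooden handle that crosses over the middle: 100 mm long along the point's x, 18 mm wide along y, 20 mm high. This point lies on the ring's axis, 72 mm above the ring's lower edge; z is up along the ring's axis.
- round_small (a point): Centre (half-way up) of the small round brown crispbread, a loose stiff disc of 62 mm diameter, 8 mm thick, cut with the 70 mm cutter (it fits inside that ring with 1 mm to spare all round). It lies either on the white board or, with the other bread that is not wanted, on a fixed wire cooling rack (270 x 125 mm, 16 mm high) between the tray and the board.
- round_medium (a point): Centre (half-way up) of the medium round brown crispbread, a loose stiff disc of 80 mm diameter, 8 mm thick, cut with the 88 mm cutter (it fits inside that ring with 1 mm to spare all round). It lies either on the white board or, with the other bread that is not wanted, on a fixed wire cooling rack (270 x 125 mm, 16 mm high) between the tray and the board.
- round_large (a point): Centre (half-way up) of the large round brown crispbread, a loose stiff disc of 98 mm diameter, 8 mm thick, cut with the 106 mm cutter (it fits inside that ring with 1 mm to spare all round). It lies either on the white board or, with the other bread that is not wanted, on a fixed wire cooling rack (270 x 125 mm, 16 mm high) between the tray and the board.
- tray: Red baking tray, fixed, 290 x 290 mm; origin at the centre of its underside, its floor is 6 mm above that and its low rim 12 mm. The three cutters stand on it, each in any of three places.
- board: White plastic board, fixed, 180 x 180 mm, 16 mm thick; origin at the centre of its underside. One crispbread lies on it, within 35 mm of its centre.
- board_mid (a point): Centre of the white board's upper face.
There are look-alikes about, which are no part of the job. Leave any orange look-alike of the part that bears grip_large alone.

How it is judged:
On the way:
1. the matching cutter is lifted clear of the tray (((horizontal distance between round_small and board_mid below 0.06 m and z of grip_small in the frame of tray above 0.103 m and contact force between cutter_small and tray below 0.05 N and contact force between cutter_small and the fingers above 0.5 N) or (horizontal distance between round_medium and board_mid below 0.06 m and z of grip_medium in the frame of tray above 0.103 m and contact force between cutter_medium and tray below 0.05 N and contact force between cutter_medium and the fingers above 0.5 N) or (horizontal distance between round_large and board_mid below 0.06 m and z of grip_large in the frame of tray above 0.103 m and contact force between cutter_large and tray below 0.05 N and contact force between cutter_large and the fingers above 0.5 N))), for 0.1 s.
At the end, for the whole second after the job is handed in: The cutter that matches the bread on the white board is held by the fingers and by nothing else, its axis within 15 mm of the bread's centre, its lower edge 10 to 90 mm above the bread, level within 0.12 rad (7 degrees), slower than 20 mm/s and 0.15 rad/s, touching neither bread, board nor tray (((horizontal distance between round_small and board_mid below 0.06 m and horizontal distance between grip_small and round_small below 0.015 m and z of grip_small in the frame of board_mid between 0.09 and 0.17 m and angle between grip_small's own z axis and vertical below 0.12 rad and contact force between cutter_small and the fingers above 1 N and contact force between cutter_small and bread_small below 0.05 N and contact force between cutter_small and board below 0.05 N and contact force between cutter_small and tray below 0.05 N and linear speed of cutter_small below 0.02 m/s and angular speed of cutter_small below 0.15 rad/s) or (horizontal distance between round_medium and board_mid below 0.06 m and horizontal distance between grip_medium and round_medium below 0.015 m and z of grip_medium in the frame of board_mid between 0.09 and 0.17 m and angle between grip_medium's own z axis and vertical below 0.12 rad and contact force between cutter_medium and the fingers above 1 N and contact force between cutter_medium and bread_medium below 0.05 N and contact force between cutter_medium and board below 0.05 N and contact force between cutter_medium and tray below 0.05 N and linear speed of cutter_medium below 0.02 m/s and angular speed of cutter_medium below 0.15 rad/s) or (horizontal distance between round_large and board_mid below 0.06 m and horizontal distance between grip_large and round_large below 0.015 m and z of grip_large in the frame of board_mid between 0.09 and 0.17 m and angle between grip_large's own z axis and vertical below 0.12 rad and contact force between cutter_large and the fingers above 1 N and contact force between cutter_large and bread_large below 0.05 N and contact force between cutter_large and board below 0.05 N and contact force between cutter_large and tray below 0.05 N and linear speed of cutter_large below 0.02 m/s and angular speed of cutter_large below 0.15 rad/s))); the arm keeps its last pose, push and grip.
It fails at once if a cutter that is not the matching one is taken or pushed more than 25 mm ((not (horizontal distance between round_small and board_mid below 0.06 m) and distance of grip_small from where it was at the start of the episode above 0.025 m) or (not (horizontal distance between round_medium and board_mid below 0.06 m) and distance of grip_medium from where it was at the start of the episode above 0.025 m) or (not (horizontal distance between round_large and board_mid below 0.06 m) and distance of grip_large from where it was at the start of the episode above 0.025 m)).
It fails at once if a bread is moved more than 12 mm (distance of any of round_small, round_medium, round_large from where it was at the start of the episode above 0.012 m).
It fails at once if a cutter touches its bread (contact force between cutter_small and bread_small above 0.3 N or contact force between cutter_medium and bread_medium above 0.3 N or contact force between cutter_large and bread_large above 0.3 N).
It also fails if it takes over 45 s, if anything falls off the work surface, if the arm or the gripper's body presses on something with over 40 N, if the wrist force passes 120 N, or if a joint passes its speed limit or range.

ROBOT

A 7-joint arm with a two-finger parallel gripper is mounted at the origin on the work surface. World frame = base frame: x ahead of the robot, y to its left, z up, the work surface at z = 0. Lengths are in m, angles in rad, forces in N, time in s.
With the tool pointing down it reaches from about 0.35 to 0.775 m from the base axis. Payload 3.1 kg.
Tool frame: the origin (TCP) lies midway between the tips of the shut fingers; the grasp point (between the pads) lies 19 mm behind it (ctrl.hold_point_z is the distance from the TCP to the grasp point, in m); z points along the fingers, y is the direction in which the jaws open and shut (so a half turn about z gives the same grasp; the last joint's range is limited). The gripper opens to 85 mm and grips with 20 to 120 N. Pads are 22 mm wide; open, the fingers measure 114 mm over their backs; the gripper's body (76 mm by 85 mm) begins 54 mm behind the grasp point. The pads swing forward as they close: fully open they stand 13 mm farther back than shut.
Start: joints at [-1.253, 0.311, 0.014, 1.512, -0.004, 1.319, -0.027], TCP at [0.194, 0.515, 0.231] pointing down, gripper open.
Joint ranges: [-2.7, 2.7], [-0.3, 1.91], [-1.27, 1.3], [0.12, 2.57], [-1.44, 4.58], [0.2, 2.03], [-3.05, 3.05]. Speed limits (rad/s): [2.79, 2.79, 3.14, 3.14, 3.14, 3.14, 3.14].

INTERFACE

Orientations are given as a rotation vector (axis times angle).
In Python, from plant import ctrl gives the robot as it stands. The module is installed in compiled form; this text tells all that it offers.
- The arm moves only by the shell command python3 -m crank 'ROWS' [FORCE]. ROWS is JSON, a list of rows, each a list of 3 entries, a list of its own where there are three numbers: the closure, from -1 (fully open) to 1 (shut), so that 0 is half open, then the shift along the tool's x, y, z in mm, then the turn, a rotation vector about the tool's x, y, z in rad. A call has exactly 8 rows; each row is the pose to reach, as a shift and turn from the pose commanded when the call began, along the tool's axes at that moment; what a row does not reach only later rows make up. A row lasts 1/8 s, in which the tool goes at most 62.5 mm and 10.7 degrees, less where a joint would pass 70% of its speed; a pose out of reach is approached as far as the arm can. A call with a gripper value outside its range is refused whole. The fingers move at their own pace and stop on an object; FORCE is the grip in N (left out, the last holds). Time passes only in rows, so rows that repeat a pose let the fingers close, or fill a call up. It gives the time, the measured TCP pose, the force and the opening at its end, in the units of the state.
- ctrl.sense(): the state, without advancing time (a new reading comes with each control period).
- ctrl.read_camera(name): name is "scene" or "top" or "wrist"; returns (picture, depth): 400x640x3 uint8, red, green, blue; 400x640 float32, m along the optical axis (not along the pixel's ray), 0 where there is no reading.
- ctrl.camera_model(name): a dict with "fx", "fy", "cx", "cy" (pixels), "rvec" (rotation vector, rad) and "tvec" (3), from world to camera coordinates, as OpenCV has them; the wrist camera has in their place "T_tool_cam" (4x4, takes a point from camera to tool coordinates, whose origin is the TCP and whose axes are the flange's). Camera axes: x right, y down, z forward; pixel columns grow to the right and rows downward; lengths in m; the calibration is good to about 2 mm. A picture is of the moment at which its call begins: read the wrist's pose just before it. camera_model takes no time and is no camera call.
- ctrl.sign_off(): hands the job in, once; it reports no verdict.
Trained networks look in the newest picture that a camera, given by its name, has taken for a name from the list of things; names that differ only in an ending like _2 or _b are one class to them, and where a whole thing is asked for, a point or a joint stands for the part that bears it (a point fixed in the world has none). Each returns a list of dicts, best first, with "score" (0 to 1); they miss things now and then, are a little off and sometimes report something else, mostly with a low value. They report only what shows in the picture. A call takes as long as a camera call. They do not tell look-alikes from the thing itself.
- ctrl.look_for(camera, name): "centre" ([column, row] as shares, 0 to 1, of the picture: columns of its width, rows of its height, amid what is visible of it).
- ctrl.outline_of(camera, name): "region" (400x640 bool, what is visible of it) and "centre" ([column, row] as shares, 0 to 1, of the picture: columns of its width, rows of its height, amid what is visible of it).
The state is a dict: "t": time; "q": joint angles; "qd": joint speeds; "effort": joint torques, N m; "position": TCP position; "tcp_rot": TCP orientation; "contact_force": force on the tool from outside, world axes, zero at the start; "ft_torque": the same for the moment, N m; "gripper_width": opening from 0.0 (shut) to 1.0 (fully open).
Only numpy, scipy, OpenCV 4.12 (cv2) and the standard library are available. Lean on these libraries where they do the work, as an engineer would, in place of code of your own. Each camera call takes 0.05 s, during which the arm holds its last target.

## Working session

There is one attempt and no reset: what is moved stays moved. The work goes in short steps, Python scripts to look and compute and a shell command to move; the robot and the scene stay as the last step left them, time stands still between calls to the robot, and variables do not carry over. Pictures are saved under pics/ and viewed, and the job is handed in when it is done.

```bash
mkdir -p pics
cat > h.py <<'E'
import numpy as np,cv2
from plant import ctrl
from scipy.spatial.transform import Rotation as R
def world(cam,depth,m=None,T=None):
    m=ctrl.camera_model(cam)
    v,u=np.mgrid[0:400,0:640]
    P=np.stack([(u-m['cx'])/m['fx']*depth,(v-m['cy'])/m['fy']*depth,depth],-1)
    if cam=='wrist':
        A=m['T_tool_cam'];s=T
        P=P@A[:3,:3].T+A[:3,3]
        return P@R.from_rotvec(s['tcp_rot']).as_matrix().T+np.array(s['position'])
    Rm=R.from_rotvec(np.ravel(m['rvec'])).as_matrix()
    return (P-np.ravel(m['tvec']))@Rm
E
python3 - <<'E'
from h import *
s=ctrl.sense();print(s)
for c in('scene','top'):
    p,d=ctrl.read_camera(c);cv2.imwrite(f'pics/{c}0.png',p[...,::-1]);np.savez(f'{c}0.npz',p=p,d=d)
    for n in ('grip_small','grip_medium','grip_large','round_small','round_medium','round_large','tray','board'):
        print(c,n,[(round(x['score'],2),[round(x['centre'][0]*640),round(x['centre'][1]*400)]) for x in ctrl.look_for(c,n)])
E
```

```text
{'t': 0.0, 'q': array([-1.25269004,  0.3116804 ,  0.01399966,  1.51303253, -0.0043789 ,
        1.3192017 , -0.02718253]), 'qd': array([ 0.00170602,  0.00089385, -0.00190063, -0.00157837, -0.00130576,
        0.00112664,  0.0008216 ]), 'effort': array([-6.26945184e-04, -3.79912806e+01,  1.45523194e-01, -2.30591959e+01,
        1.21494159e-02,  1.34016425e-02,  6.56143726e-06]), 'position': array([0.19339769, 0.51410894, 0.23025585]), 'tcp_rot': array([-0.56194286, -3.09062469,  0.00356948]), 'contact_force': array([ 0.40417773,  0.01964132, -0.22104884]), 'ft_torque': array([0.00162807, 0.04021669, 0.01620835]), 'gripper_width': 1.0037873532219455}
scene grip_small [(0.9, [420, 141]), (0.39, [225, 303])]
scene grip_medium [(0.58, [437, 177])]
scene grip_large [(0.93, [372, 106]), (0.6, [390, 166])]
scene round_small [(0.75, [331, 226])]
scene round_medium [(0.59, [371, 265])]
scene round_large [(0.94, [245, 293])]
scene tray [(0.84, [418, 181])]
scene board [(0.75, [223, 306])]
top grip_small [(0.67, [196, 208])]
top grip_medium [(0.85, [222, 172])]
top grip_large [(0.62, [245, 204])]
top round_small [(0.67, [319, 188])]
top round_medium [(0.71, [317, 153])]
top round_large [(0.92, [405, 184]), (0.15, [245, 206])]
top tray [(0.64, [244, 203]), (0.57, [228, 191])]
top board [(0.97, [414, 196])]
```

View pics/scene0.png

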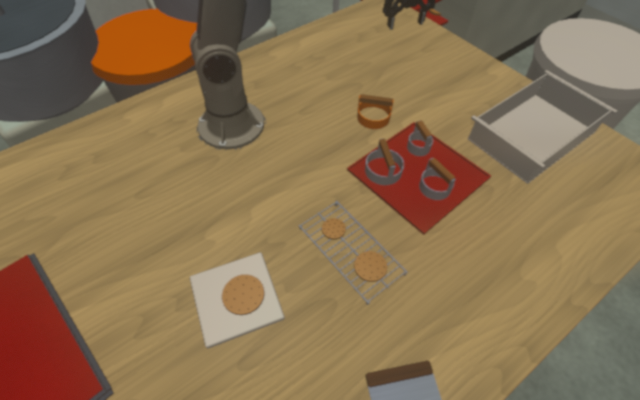

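View pics/top0.png

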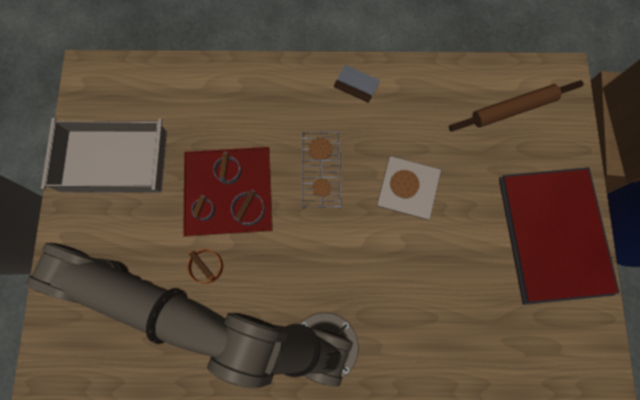

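The top view shows three steel rings on the red tray: (202,208) small, (227,168) medium and (247,208) large. The orange look-alike is off the tray at (205,266). The breads are at (405,184) on the board and (320,149) and (321,187) on the rack. I'll measure the sizes next.

Run:
```python
from h import *
for c in('top','scene'):
    z=np.load(f'{c}0.npz');p,d=z['p'],z['d'];W=world(c,d)
    hsv=cv2.cvtColor(p,cv2.COLOR_RGB2HSV)
    for n in('grip_large','round_large','round_medium','round_small','board'):
        ctrl.read_camera(c)
        for o in ctrl.outline_of(c,n)[:2]:
            r=o['region']&(d>0);Q=W[r]
            if len(Q)<5: continue
            lo,hi=np.percentile(Q,[2,98],axis=0)
            (cx,cy),(w,h),a=cv2.minAreaRect(Q[:,:2].astype(np.float32))
            ar=r.sum()*np.median(d[r])**2/ctrl.camera_model(c)['fx']**2
            print(c,n,round(o['score'],2),np.round(np.array(o['centre'])*[640,400]),'mean',Q.mean(0).round(3),'rect',round(cx,3),round(cy,3),round(w,3),round(h,3),round(a),'z',lo[2].round(3),hi[2].round(3),'eqdiam',round(2*np.sqrt(ar/np.pi),3))
z=np.load('top0.npz');p,d=z['p'],z['d'];W=world('top',d)
m=ctrl.camera_model('top');print(m)
crop=cv2.resize(p[135:250,170:450],None,fx=2.8,fy=2.8,interpolation=cv2.INTER_CUBIC)
cv2.imwrite('pics/topcrop.png',crop[...,::-1])
# handle candidates: height in 0.065-0.1 within tray area
for nm,(u,v) in dict(s=(202,208),m=(227,168),l=(247,208)).items():
    sl=(slice(v-24,v+25),slice(u-22,u+23));Q=W[sl].reshape(-1,3);k=(Q[:,2]>.065)&(Q[:,2]<.1);Q=Q[k]
    if len(Q)>4: print(nm,len(Q),Q.mean(0).round(3),cv2.minAreaRect(Q[:,:2].astype(np.float32)))
```

```text
top grip_large 0.88 [201. 268.] mean [0.244 0.379 0.047] rect 0.243 0.382 0.106 0.107 65 z -0.002 0.086 eqdiam 0.078
top grip_large 0.87 [247. 203.] mean [0.432 0.251 0.052] rect 0.434 0.254 0.114 0.104 55 z 0.003 0.092 eqdiam 0.079
top round_large 0.61 [404. 184.] mean [ 0.521 -0.265  0.024] rect 0.52 -0.265 0.096 0.096 8 z 0.016 0.03 eqdiam 0.095
top round_medium 0.66 [320. 150.] mean [0.643 0.017 0.024] rect 0.643 0.017 0.075 0.079 90 z 0.018 0.031 eqdiam 0.077
top round_small 0.74 [320. 187.] mean [0.506 0.012 0.024] rect 0.506 0.013 0.058 0.053 0 z 0.017 0.03 eqdiam 0.058
top board 0.88 [415. 195.] mean [ 0.505 -0.286  0.016] rect 0.514 -0.284 0.185 0.191 75 z 0.004 0.023 eqdiam 0.176
scene grip_large 0.83 [372. 106.] mean [0.252 0.373 0.04 ] rect 0.242 0.384 0.104 0.124 43 z 0.001 0.084 eqdiam 0.094
scene grip_large 0.73 [387. 167.] mean [0.436 0.249 0.043] rect 0.415 0.28 0.118 0.174 22 z 0.005 0.09 eqdiam 0.097
scene round_large 0.89 [243. 295.] mean [ 0.523 -0.267  0.024] rect 0.522 -0.266 0.097 0.097 40 z 0.02 0.027 eqdiam 0.096
scene round_medium 0.97 [370. 262.] mean [0.6
[... 357 characters left out ...]
 -0.292  0.016] rect 0.508 -0.281 0.184 0.19 75 z 0.01 0.019 eqdiam 0.172
{'fx': 453.7952740327804, 'fy': 453.7952740327804, 'cx': 324.33699714157063, 'cy': 193.2947403308856, 'rvec': array([ 2.10206856, -2.09264575,  0.25112817]), 'tvec': array([-5.32297372e-04,  4.78407908e-01,  1.41170964e+00])}
s 154 [0.428 0.397 0.085] ((0.4299253523349762, 0.39914408326148987), (0.022672254592180252, 0.07025769352912903), 70.98735809326172)
m 179 [0.561 0.325 0.086] ((0.5286176204681396, 0.3059273958206177), (0.16145238280296326, 0.05999146029353142), 29.762550354003906)
l 222 [0.431 0.251 0.086] ((0.43309077620506287, 0.25183650851249695), (0.01958649605512619, 0.10544798523187637), 63.83243942260742)
```

View pics/topcrop.png

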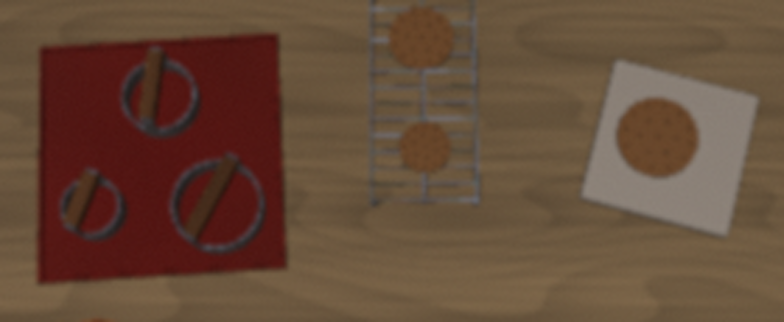

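Equivalent diameters put the large bread on the board (96 mm, close to 98), with medium (77) and small (58) on the rack. The matching cutter is therefore the large one. There are two candidates for it: the steel ring on the tray at top (247,208), with a 105 mm handle, and the orange ring at (205,266). The steel one on the tray fits and the orange one is the look-alike. I'll confirm that in an enlarged crop and refine the handle axis.

Run:
```python
from h import *
Cs=[]
for c,box in(('top',(160,235,215,275)),('scene',(130,195,355,412))):
    p,d=ctrl.read_camera(c);W=world(c,d)
    a,b,e,f=box
    if c=='scene': cv2.imwrite('pics/cand.png',cv2.resize(p[80:215,335:505],None,fx=4,fy=4,interpolation=cv2.INTER_CUBIC)[...,::-1])
    m=np.zeros((400,640),bool);m[a:b,e:f]=True
    k=m&(W[...,2]>.079)&(W[...,2]<.1)&(np.hypot(W[...,0]-.432,W[...,1]-.251)<.07)
    Q=W[k];cen=Q[:,:2].mean(0);U,S,V=np.linalg.svd(Q[:,:2]-cen)if len(Q)<2000 else None
    pr=(Q[:,:2]-cen)@V[0]; lo,hi=np.percentile(pr,[1,99]);mid=cen+V[0]*(lo+hi)/2
    print(c,len(Q),cen,mid,hi-lo,'dir deg',np.degrees(np.arctan2(V[0][1],V[0][0]))%180,'z',np.median(Q[:,2]))
s=ctrl.sense();print(R.from_rotvec(s['tcp_rot']).as_matrix().round(3),s['position'])
```

```text
top 198 [0.43182255 0.25165702] [0.43294657 0.25109075] 0.10284849612891653 dir deg 153.2615846041713 z 0.08718725831947002
scene 217 [0.43693174 0.24763885] [0.4341855  0.24900452] 0.10035036065535052 dir deg 153.55950877460361 z 0.08736871964656708
[[-0.936  0.352  0.   ]
 [ 0.352  0.936 -0.   ]
 [-0.    -0.    -1.   ]] [0.19363737 0.51479267 0.23130532]
```

View pics/cand.png

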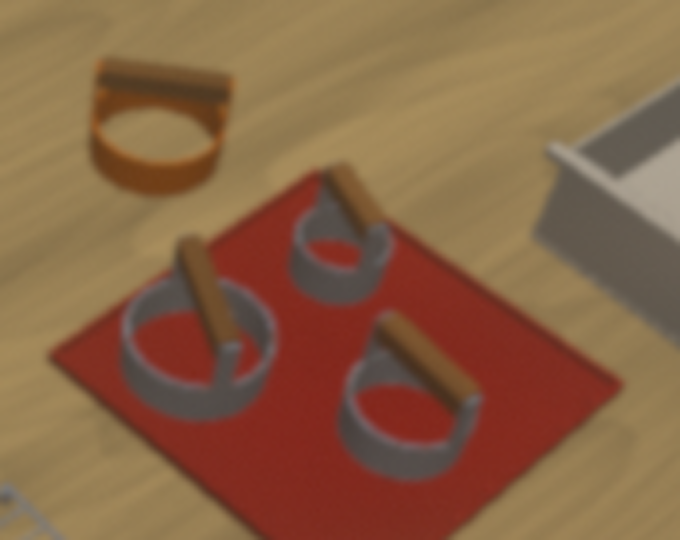

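The crop shows the steel large ring on the tray at lower left of the crop, and the orange one off the tray at upper left. I'm moving above the steel large cutter.

```bash
python3 -m crank '[[-1,[-30,-15,5],[0,0,0.02]],[-1,[-75,-39,10],[0,0,0.04]],[-1,[-125,-65,20],[0,0,0.06]],[-1,[-175,-90,30],[0,0,0.08]],[-1,[-225,-116,30],[0,0,0.105]],[-1,[-275,-142,30],[0,0,0.105]],[-1,[-305,-157,30],[0,0,0.105]],[-1,[-318,-163,30],[0,0,0.105]]]' 40
python3 - <<'E'
from h import *
s=ctrl.sense();p,d=ctrl.read_camera('wrist');cv2.imwrite('pics/w1.png',p[...,::-1])
print(s['position'],s['tcp_rot'],s['t'],R.from_rotvec(s['tcp_rot']).as_matrix().round(3))
W=world('wrist',d,T=s)
k=(W[...,2]>.079)&(W[...,2]<.1)&(np.hypot(W[...,0]-.4335,W[...,1]-.25)<.065)
Q=W[k];print(len(Q))
if len(Q)>20:
    Q=Q[::max(1,len(Q)//1500)];cen=Q[:,:2].mean(0);V=np.linalg.svd(Q[:,:2]-cen)[2]
    print(cen,np.degrees(np.arctan2(V[0][1],V[0][0]))%180,np.median(Q[:,2]),np.ptp((Q[:,:2]-cen)@V[0]),np.ptp((Q[:,:2]-cen)@V[1]))
E
```

```text
t: 3.0
position: [0.4354, 0.2482, 0.2015]
tcp_rot: [0.73, 3.055, -0.0]
contact_force: [0.1, 1.2, -0.9]
gripper_width: 0.999
[0.43537991 0.2482284  0.20148755] [ 7.29560081e-01  3.05495454e+00 -1.92384524e-04] 3.0 [[-0.892  0.452  0.001]
 [ 0.452  0.892 -0.   ]
 [-0.001  0.    -1.   ]]
2039
[0.4277661  0.25457783] 153.7293845391918 0.086956337054203 0.10607493010490444 0.018051535509779622
```

View pics/w1.png

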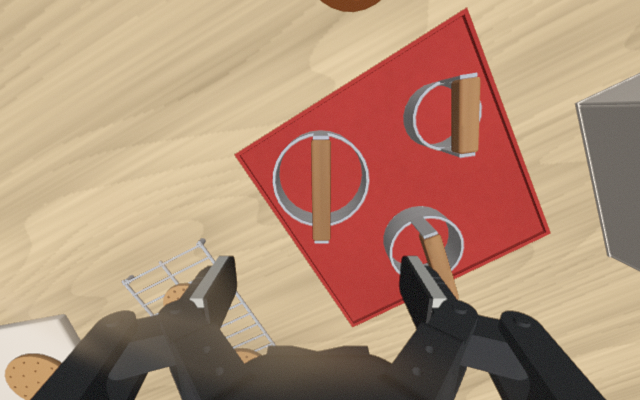

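The wrist view shows the handle centred between the fingers (column 320, rows 135–240) and parallel to the pads. I'll descend now, with a +4 mm shift in x and +1 mm in y.

```bash
python3 -m crank '[[-0.5,[4,1,20],[0,0,0]],[-0.5,[4,1,50],[0,0,0]],[-0.4,[4,1,80],[0,0,0]],[-0.4,[4,1,105],[0,0,0]],[-0.4,[4,1,125],[0,0,0]],[-0.4,[4,1,135],[0,0,0]],[-0.4,[4,1,141],[0,0,0]],[-0.4,[4,1,141],[0,0,0]]]' 40
python3 - <<'E'
from h import *
p,d=ctrl.read_camera('wrist');cv2.imwrite('pics/w2.png',p[...,::-1])
E
```

```text
t: 4.05
position: [0.4306, 0.2536, 0.0605]
tcp_rot: [0.722, 3.057, 0.001]
contact_force: [-0.4, -0.0, 0.5]
gripper_width: 0.698
```

View pics/w2.png

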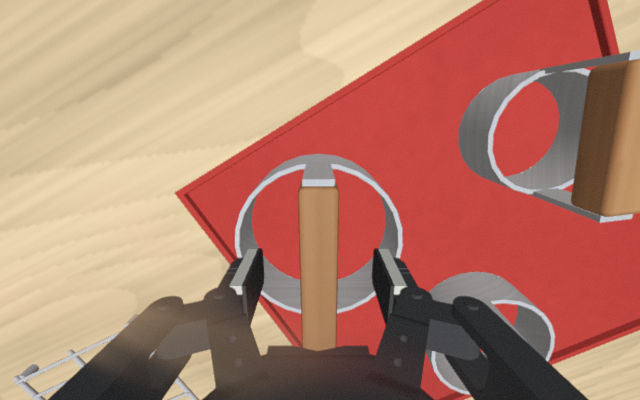

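The handle is at column 318 between the pads (245 and 390), with nothing touching. Closing on it.

```bash
python3 -m crank '[[0.2,[0,0,0],[0,0,0]],[0.6,[0,0,0],[0,0,0]],[1,[0,0,0],[0,0,0]],[1,[0,0,0],[0,0,0]],[1,[0,0,0],[0,0,0]],[1,[0,0,0],[0,0,0]],[1,[0,0,0],[0,0,0]],[1,[0,0,0],[0,0,0]]]' 60
```

```text
t: 5.1
position: [0.4312, 0.2532, 0.0608]
tcp_rot: [0.724, 3.056, 0.001]
contact_force: [-0.9, -0.4, 5.2]
gripper_width: 0.201
```

```bash
python3 -m crank '[[1,[0,0,-8],[0,0,0]],[1,[0,0,-20],[0,0,0]],[1,[0,0,-40],[0,0,0]],[1,[0,0,-60],[0,0,0]],[1,[0,0,-80],[0,0,0]],[1,[0,0,-100],[0,0,0]],[1,[0,0,-110],[0,0,0]],[1,[0,0,-110],[0,0,0]]]' 60
python3 - <<'E'
from h import *
s=ctrl.sense();print(s['q'].round(2))
for c in('wrist','scene'):
    p,d=ctrl.read_camera(c);cv2.imwrite(f'pics/lift_{c}.png',p[...,::-1])
Rm=R.from_rotvec(s['tcp_rot']).as_matrix();print(Rm.round(3),s['position'])
print('to bread in tool mm',1000*Rm.T@(np.array([.5215,-.2655,.170])-s['position']))
E
```

```text
t: 6.1
position: [0.4311, 0.2532, 0.171]
tcp_rot: [0.723, 3.056, 0.002]
contact_force: [-1.1, -1.0, -1.5]
gripper_width: 0.197
[-0.77  0.25  0.25  1.75 -0.07  1.14  0.6 ]
[[-0.894  0.448  0.001]
 [ 0.448  0.894  0.001]
 [-0.001  0.001 -1.   ]] [0.43110822 0.25319794 0.17096062]
to bread in tool mm [-313.27323568 -423.17685638    0.61128173]
```

View pics/lift_wrist.png

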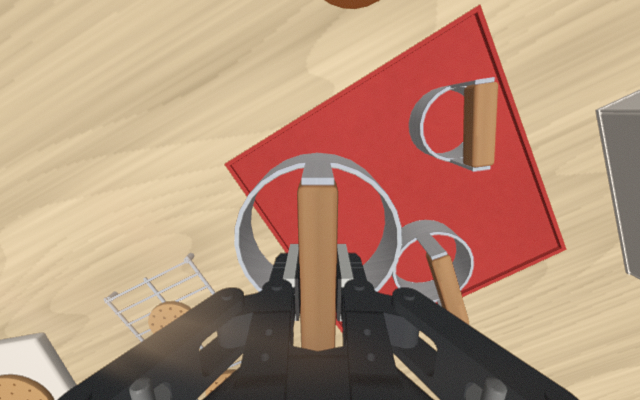

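View pics/lift_scene.png

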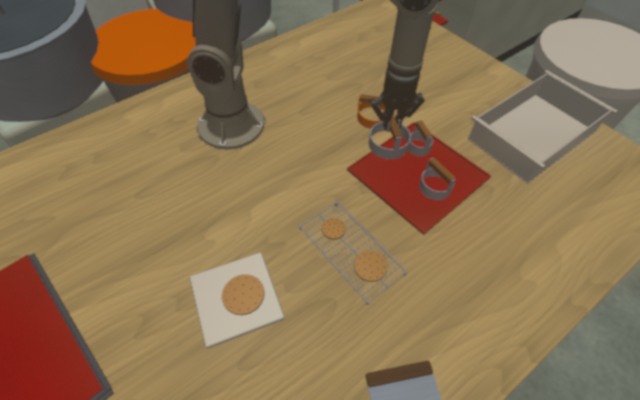

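The cutter is lifted clear and level, and the medium and small cutters are still standing in place on the tray. Next I'll carry it toward the board, 527 mm in two calls.

```bash
python3 -m crank '[[1,[-8,-11,0],[0,0,0]],[1,[-25,-34,0],[0,0,0]],[1,[-47,-63,0],[0,0,0]],[1,[-71,-96,0],[0,0,0]],[1,[-95,-129,0],[0,0,0]],[1,[-119,-161,0],[0,0,0]],[1,[-143,-193,0],[0,0,0]],[1,[-160,-216,0],[0,0,0]]]' 60
python3 -m crank '[[1,[-18,-24,0],[0,0,0]],[1,[-42,-57,0],[0,0,0]],[1,[-67,-90,0],[0,0,0]],[1,[-92,-124,0],[0,0,0]],[1,[-117,-158,0],[0,0,0]],[1,[-136,-184,0],[0,0,0]],[1,[-148,-200,0],[0,0,0]],[1,[-153,-207,0],[0,0,0]]]' 60
cat > m.py <<'E'
from h import *
import sys
tag=sys.argv[1]
s=ctrl.sense();Rm=R.from_rotvec(s['tcp_rot']).as_matrix();print(s['t'],s['position'],Rm.round(3).tolist(),s['gripper_width'])
for c in('wrist','scene','top'):
    s=ctrl.sense();p,d=ctrl.read_camera(c);cv2.imwrite(f'pics/{tag}_{c}.png',p[...,::-1])
    W=world(c,d,T=s);zt=s['position'][2]
    # ring points: between tcp-55..tcp-12 below
    near=np.hypot(W[...,0]-s['position'][0],W[...,1]-s['position'][1])<.085
    for nm,a,b in(('ring',zt-.052,zt-.018),('bread',.0205,.03)):
        k=near&(W[...,2]>a)&(W[...,2]<b)&(d>0);Q=W[k]
        if len(Q)<15: print(c,nm,len(Q));continue
        x,y=Q[:,0],Q[:,1]
        if nm=='bread':
            hs=cv2.cvtColor(p,cv2.COLOR_RGB2HSV)[k];Q=Q[hs[:,1]>80];x,y=Q[:,0],Q[:,1]
            if len(Q)<15: print(c,'bread few');continue
            print(c,nm,len(Q),cv2.minEnclosingCircle(Q[:,:2].astype(np.float32)))
        else:
            A=np.c_[x,y,np.ones(len(x))];q=np.linalg.lstsq(A,x*x+y*y,rcond=None)[0];cc=q[:2]/2
            print(c,nm,len(Q),cc.round(4),'r',np.sqrt(q[2]+cc@cc).round(4),'z',np.percentile(Q[:,2],[1,99]).round(4))
E
python3 m.py a
```

```text
t: 7.2
position: [0.4763, -0.0154, 0.1698]
tcp_rot: [-0.729, -3.055, 0.002]
contact_force: [0.1, 0.1, -1.8]
gripper_width: 0.198
t: 8.2
position: [0.5202, -0.2666, 0.1698]
tcp_rot: [-0.726, -3.055, 0.0]
contact_force: [-0.7, -0.4, -1.3]
gripper_width: 0.198
8.2 [ 0.5202384  -0.26662971  0.16981718] [[-0.893, 0.45, -0.001], [0.45, 0.893, 0.0], [0.001, -0.0, -1.0]] 0.19787930981190294
wrist ring 4827 [ 0.5191 -0.267 ] r 0.0505 z [0.1184 0.1513]
wrist bread 2797 ((0.5194337368011475, -0.2650426924228668), 0.04843360185623169)
scene ring 580 [ 0.5232 -0.2688] r 0.051 z [0.1183 0.1516]
scene bread 837 ((0.5212995409965515, -0.2655906081199646), 0.04905213788151741)
top ring 0
top bread few
```

View pics/a_wrist.png

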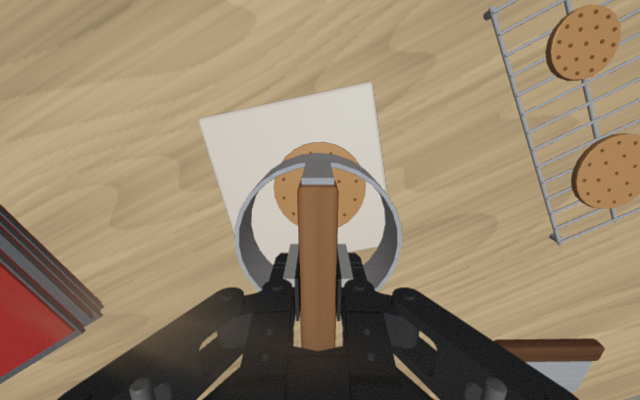

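View pics/a_scene.png

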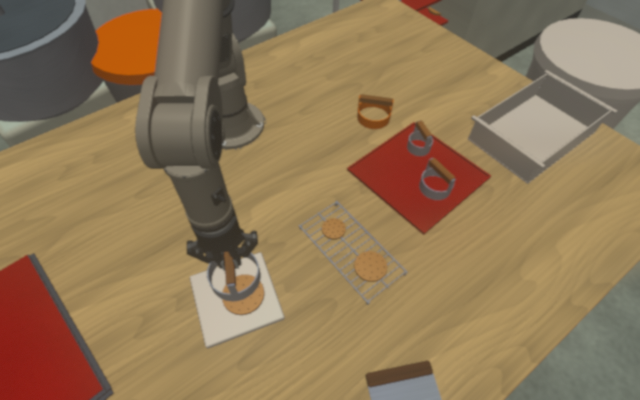

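Wrist and scene fits both put the ring axis within about 3 mm of the bread centre, and the cutter is level. I'll lower it 45 mm with a 2 mm correction and hold it there.

```bash
python3 -m crank '[[1,[0,1,5],[0,0,0]],[1,[1,2,14],[0,0,0]],[1,[1,2,24],[0,0,0]],[1,[1,2,34],[0,0,0]],[1,[1,2,41],[0,0,0]],[1,[1,2,45],[0,0,0]],[1,[1,2,45],[0,0,0]],[1,[1,2,45],[0,0,0]]]' 60
python3 -m crank '[[1,[0,0,0],[0,0,0]],[1,[0,0,0],[0,0,0]],[1,[0,0,0],[0,0,0]],[1,[0,0,0],[0,0,0]],[1,[0,0,0],[0,0,0]],[1,[0,0,0],[0,0,0]],[1,[0,0,0],[0,0,0]],[1,[0,0,0],[0,0,0]]]' 60
python3 m.py b; python3 -c "
from h import *
print(abs(ctrl.sense()['qd']).max())"
```

```text
t: 9.35
position: [0.5212, -0.2634, 0.1256]
tcp_rot: [0.723, 3.056, -0.0]
contact_force: [0.4, 0.1, -0.6]
gripper_width: 0.204
t: 10.35
position: [0.521, -0.2632, 0.1253]
tcp_rot: [-0.723, -3.057, -0.0]
contact_force: [-0.3, -0.1, -0.9]
gripper_width: 0.199
10.35 [ 0.5209742  -0.26318233  0.12528237] [[-0.894, 0.448, -0.0], [0.448, 0.894, 0.0], [0.0, 0.0, -1.0]] 0.19869713060960364
wrist ring 4830 [ 0.5198 -0.2635] r 0.0505 z [0.0738 0.1067]
wrist bread 4089 ((0.5195942521095276, -0.26519978046417236), 0.048805512487888336)
scene ring 509 [ 0.5236 -0.265 ] r 0.051 z [0.0739 0.1072]
scene bread 720 ((0.5212161540985107, -0.26540035009384155), 0.0493951216340065)
top ring 12
top bread few
0.0011059836223146803
```

View pics/b_scene.png

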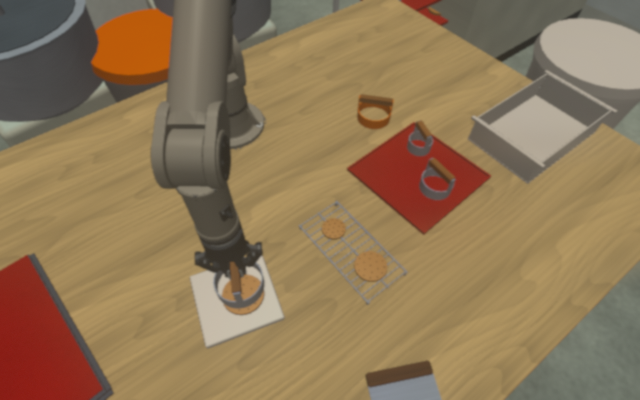

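View pics/b_wrist.png

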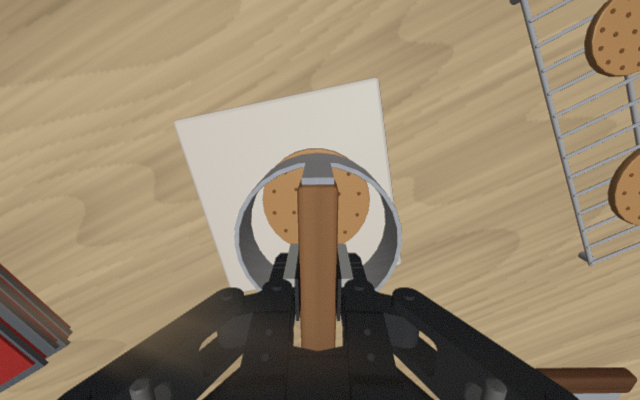

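The ring hangs centred over the bread to within about 3 mm. Its lower edge is at about z = 0.071–0.074 m, roughly 47 mm above the bread's top, and it is level and still. Handing in.

```bash
python3 -c "
from plant import ctrl
print(ctrl.sign_off())"
```

```text
the job is handed in; nothing more can be done
None
```

I matched the large bread on the white board (about 96–98 mm across) to the large steel cutter on the red tray. I took that cutter by its handle, carried it over the board and handed in at about 10.5 s while still holding it there. No verdict was reported.

**Last checks:**
- **Centring:** the ring's axis was about 2 mm from the bread's centre in both the wrist and scene views (limit 15 mm).
- **Height:** the ring's lower edge was about 47 mm above the bread.
- **Level and still:** the tool pointed straight down, and joint speeds were about 0.001 rad/s.
- **Grip:** the fingers stopped at about 17 mm on the 18 mm handle, with the grip set to 60 N.
- **Everything else:** in the last scene picture, the other two cutters, the breads and the orange look-alike all looked unmoved.

**Disagreements and failures:**
- The top camera could not check the final position because the arm blocked its view.
- The wrist and scene cameras put the ring's centre about 4 mm apart, which is consistent with the roughly 2 mm calibration error.

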